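# Set out the sharpening stones from the stack

## Robot

A 6-joint arm with a two-finger parallel gripper is mounted at the origin on the work surface. World frame = base frame: x ahead of the robot, y to its left, z up, the work surface at z = 0. Lengths are in m, angles in rad, forces in N, time in s.
With the tool pointing down it reaches from about 0.35 to 0.775 m from the base axis. Payload 7.3 kg.
Tool frame: the origin (TCP) lies on the centre line of the jaws, within the pads' length; the fingertips stand 17 mm ahead of it and the grasp point (between the pads) lies 2 mm behind it (robot.tcp_to_tips is the distance from the TCP to the fingertips, in m); z points along the fingers, y is the line along which they close (so a half turn about z gives the same grasp; the last joint's range is limited). The gripper opens to 92 mm and grips with 3 to 60 N. Pads are 19 mm wide; open, the fingers measure 130 mm over their backs; the gripper's body (75 mm by 190 mm) begins 47 mm behind the grasp point.
Start: joints at [1.056, 0.342, 1.524, -0, 1.275, -0.146], TCP at [0.189, 0.49, 0.244] pointing down, gripper open.
Joint ranges: [-2.53, 2.53], [-0.77, 2.02], [0.04, 2.7], [-1, 4.14], [0.28, 2.66], [-3.11, 3.11]. Speed limits (rad/s): [2.57, 2.57, 3.14, 3.14, 3.14, 3.14].

## Interface

Orientations are given as [roll, pitch, yaw] about the fixed x, y, z axes, in that order (R = Rz(yaw) Ry(pitch) Rx(roll)).
In Python, from cell import robot gives the robot as it stands. The module is installed in compiled form; this text tells all that it offers.
- The arm moves only by the tool carry_out, never from a script. Its argument "commands" is a list of rows, each a list of 3 entries, a list of its own where there are three numbers: the shift along the tool's x, y, z in m, then the turn about the tool's z in rad, then the opening, from 0 (shut) to 1 (fully open). In form: [[[dx, dy, dz], yaw, claw], ...]. A call has 1 to 20 rows; each row shifts and turns the commanded pose from where the row before left it, along the tool's axes as they then stand; what a row does not reach is not made up. A row lasts 1/8 s, in which the tool goes at most 62.5 mm and 10.7 degrees, less where a joint would pass 70% of its speed; a pose out of reach is approached as far as the arm can. A call is refused whole if a number of a shift passes 0.0625 or a number of a turn 0.188, either way. A call with a gripper value outside its range is refused whole. The fingers move at their own pace and stop on an object; "newtons" is the grip in N (left out, the last holds). Time passes only in rows, so rows that do not move let the fingers close. It gives the time, the measured TCP pose, the force, the opening and the grip force at its end, in the units of the state.
- robot.observe(): the state, without advancing time (a new reading comes with each control period).
- robot.read_camera(name): name is "scene" or "top"; returns a dict with "pixels" (420x560x3 uint8, red, green, blue), "fx", "fy", "cx", "cy" (pixels), "k1" (the pictures are not rectified: a ray, as slopes to the right and down, at radius r is drawn at 1 + k1 r^2 times it, then the intrinsics apply), "view" (4x4, takes a point from world to camera coordinates). Camera axes: x right, y up, looking along -z (the intrinsics and any distortion apply to the point x, -y, -z); pixel columns grow to the right and rows downward; lengths in m; the calibration is good to about 2 mm. A picture is of the moment at which its call begins. There is no depth.
- robot.hand_in(): hands the job in; it is judged then, once.
Trained networks look in a picture, given as the dict that the camera call returned (one of the last four; its "shot" number tells which), for a name from the list of things; names that differ only in an ending like _2 or _b are one class to them, and where a whole thing is asked for, a point or a joint stands for the part that bears it (a point fixed in the world has none). Each returns a list of dicts, best first, with "p" (0 to 1); they miss things now and then, are a little off and sometimes report something else, mostly with a low value. They report only what shows in the picture. A call takes as long as a camera call. They do not tell look-alikes from the thing itself.
- robot.find_in(picture, name): "at" ([column, row] in pixels, amid what is visible of it).
- robot.tip_of(picture, name): "at" ([column, row] in pixels: a listed point, or the origin of a listed thing).
The state is a dict: "time": time; "qpos": joint angles; "qvel": joint speeds; "joint_efforts": joint torques, N m; "tool_pos": TCP position; "tool_rot": TCP orientation; "contact_force": force on the tool from outside, world axes, zero at the start; "torque": the same for the moment, N m; "opening": finger opening in m; "grip_force": force on a finger pad.
Only numpy, scipy, OpenCV 4.12 (cv2) and the standard library are available. Lean on these libraries where they do the work, as an engineer would, in place of code of your own. Each camera call takes 0.05 s, during which the arm holds its last target. There are 200 camera calls.

## Task

Take the stack of sharpening stones apart and set each one in its own place, ready for honing: the green dressing stone in the steel tray, the cream fine stone in the short blue holder, the orange medium stone on the bamboo base and the grey coarse stone in the long rod holder. Each of the three bench stones should lie flat on its bed between the end stops, lengthwise along the middle of the holder; the dressing stone lies flat about the middle of the tray. The stones are brittle, so set them down and never let one drop, and leave the block plane and the oil bottle where they stand.

Things in the scene. Friction and masses are not known exactly. Their poses are not given: they have to be found in the camera images.
- dressing_stone: green stone bar, 70 long (its x) x 30 wide (its y) x 20 mm high, 60 to 120 g; at the start the top of the stack. Origin: centre of its underside; z up.
- fine_stone: cream-white bench stone, 125 long (x) x 50 wide (y) x 20 mm high, about 0.26 kg; second from the top of the stack, under the dressing stone. Origin: centre of its underside; z up.
- medium_stone: orange bench stone, 160 long (x) x 55 wide (y) x 22 mm high, about 0.4 kg; third in the stack, under the fine stone. Origin: centre of its underside; z up.
- coarse_stone: dark grey bench stone, 200 long (x) x 60 wide (y) x 25 mm high, about 0.6 kg; the bottom of the stack, lying on the bench top. The stones above lie on it roughly centred and lengthwise. Origin: centre of its underside; z up.
- steel_tray: fixed shallow stainless tray, 140 (x) x 100 (y) x 10 mm high outside, walls 3 mm, inner floor 3 mm above the bench. The place of the dressing stone, either way round. Origin: centre of its underside; z up.
- blue_holder: fixed short blue plastic stone holder, 171 (x) x 66 mm (y); flat bed 16 mm above the bench, 139 mm long between two end lips that rise 8 mm above the bed; open at the sides. The place of the fine stone, either way round. Origin: centre of its underside; x along the bed, z up.
- bamboo_base: fixed brown bamboo stone base, 204 (x) x 74 mm (y); flat bed 20 mm above the bench, 174 mm long between two end cleats that rise 8 mm above the bed; open at the sides. The place of the medium stone, either way round. Origin: centre of its underside; x along the bed, z up.
- rod_holder: fixed long stone holder, 254 mm (x) x 62 mm (y) without its brass thumb screw at +x: two steel rods along x, 36 mm apart and 8 mm thick, between black end jaws. The stone lies on the rods, whose tops are 22 mm above the bench; 214 mm free between the rubber-faced jaws, which rise 10 mm above the rods; open at the sides. The place of the coarse stone, either way round. Origin: centre of its underside on the bench; x along the rods, z up.
- block_plane: loose metal block plane, 160 (x) x 50 (y) x 57 mm high with aluminium lever cap and brass knobs, about 0.75 kg, standing among the holders: a bystander, not to be moved. Origin: centre of its sole; z up.
- oil_bottle: loose amber oil bottle with a black cap, 42 mm across, 110 mm high, standing beyond the holders: a bystander, not to be moved. Origin: centre of its underside; z up.
Not all that is in view belongs to the job. Leave any pink or turquoise look-alike of the medium_stone alone. Leave any turquoise look-alike of the bamboo_base alone.

How it is judged:
By the outcome, as a careful person would: the job done as asked, in the order asked, and still so for the second after the job is handed in, with the robot touching nothing.
It also fails if it takes over 120 s, if anything falls off the work surface, if the arm or the gripper's body presses on something with over 40 N, if the wrist force passes 120 N, or if a joint passes its speed limit or range.

## Working session

There is one attempt and no reset: what is moved stays moved. The work goes in short steps, Python scripts to look and compute and a tool call to move; the robot and the scene stay as the last step left them, time stands still between calls to the robot, and variables do not carry over. Pictures are saved under pics/ and viewed, at most 14 in all, crops included, and the job is handed in when it is done.

Besides the shell and the picture viewer there is one more tool, called by a JSON object that holds its "api" and its "payload", one argument or row to a line. carry_out: Moves the arm, as the interface text tells. Its arguments: {"type":"object","properties":{"commands":{"type":"array"},"newtons":{"type":"number"}},"required":["commands"]}

```bash
mkdir -p pics; cat > h.py <<'E'
from cell import robot
import numpy as np, cv2
def ray(p,uv):
    u,v=uv; d=np.array([(u-p['cx'])/p['fx'],(v-p['cy'])/p['fy']]); s=d.copy()
    for _ in range(20): s=d/(1+p['k1']*(s@s))
    V=np.array(p['view']); R=V[:3,:3]; t=V[:3,3]
    return -R.T@t, R.T@np.array([s[0],-s[1],-1.])
def at(p,uv,z):
    o,d=ray(p,uv); return o+d*(z-o[2])/d[2]
def proj(p,X):
    V=np.array(p['view']); c=(V[:3,:3]@np.atleast_2d(X).T).T+V[:3,3]
    s=np.stack([c[:,0]/-c[:,2],-c[:,1]/-c[:,2]],1); s=s*(1+p['k1']*(s**2).sum(1))[:,None]
    return s*[p['fx'],p['fy']]+[p['cx'],p['cy']]
def save(p,n,box=None,sc=1):
    im=p['pixels'][...,::-1]
    if box: im=im[box[1]:box[3],box[0]:box[2]]
    cv2.imwrite('pics/'+n,cv2.resize(im,None,fx=sc,fy=sc,interpolation=cv2.INTER_CUBIC))
N=['dressing_stone','fine_stone','medium_stone','coarse_stone','steel_tray','blue_holder','bamboo_base','rod_holder','block_plane','oil_bottle']
E
python3 - <<'E'
from h import *
for c in ['top','scene']:
    p=robot.read_camera(c); save(p,c+'0.png',None,1.4)
    o,_=ray(p,(280,210)); print(c,p['fx'],p['k1'],o.round(3))
    for n in N:
        print(n,[(np.round(d['at']).tolist(),round(d['p'],2)) for d in robot.find_in(p,n)])
s=robot.observe(); print(s['tool_pos'],s['tool_rot'],s['opening'],s['time'])
E
```

```text
top 454.1772052710536 -0.027533792081006977 [ 0.308 -0.068  1.247]
dressing_stone [([277.0, 190.0], 0.82), ([327.0, 199.0], 0.72)]
fine_stone [([274.0, 205.0], 0.87), ([282.0, 218.0], 0.6)]
medium_stone [([279.0, 218.0], 0.86), ([290.0, 284.0], 0.65), ([451.0, 225.0], 0.65)]
coarse_stone [([276.0, 225.0], 0.69)]
steel_tray [([231.0, 211.0], 0.93), ([277.0, 221.0], 0.5)]
blue_holder [([174.0, 204.0], 0.84)]
bamboo_base [([390.0, 320.0], 0.92), ([388.0, 221.0], 0.58)]
rod_holder [([328.0, 205.0], 0.58)]
block_plane [([118.0, 243.0], 0.55), ([337.0, 209.0], 0.29)]
oil_bottle [([283.0, 118.0], 0.76), ([275.0, 203.0], 0.34)]
scene 413.77237253860966 -0.02569743425800985 [1.146 0.056 1.142]
dressing_stone [([281.0, 239.0], 0.51)]
fine_stone [([287.0, 242.0], 0.61)]
medium_stone [([295.0, 183.0], 0.95), ([148.0, 183.0], 0.92)]
coarse_stone [([230.0, 242.0], 0.71), ([275.0, 270.0], 0.61)]
steel_tray [([330.0, 249.0], 0.84), ([273.0, 272.0], 0.24)]
blue_holder [([281.0, 236.0], 0.72), ([376.0, 268.0], 0.59), ([229.0, 228.0], 0.45)]
bamboo_base [([200.0, 203.0], 0.91), ([226.0, 142.0], 0.62)]
rod_holder [([239.0, 231.0], 0.81)]
block_plane [([429.0, 252.0], 0.78)]
oil_bottle [([252.0, 306.0], 0.81)]
[0.18922883 0.48972118 0.24374962] [3.14149565e+00 2.57891109e-05 2.77286307e+00] 0.09158239719038169 1.1
```

View pics/top0.png

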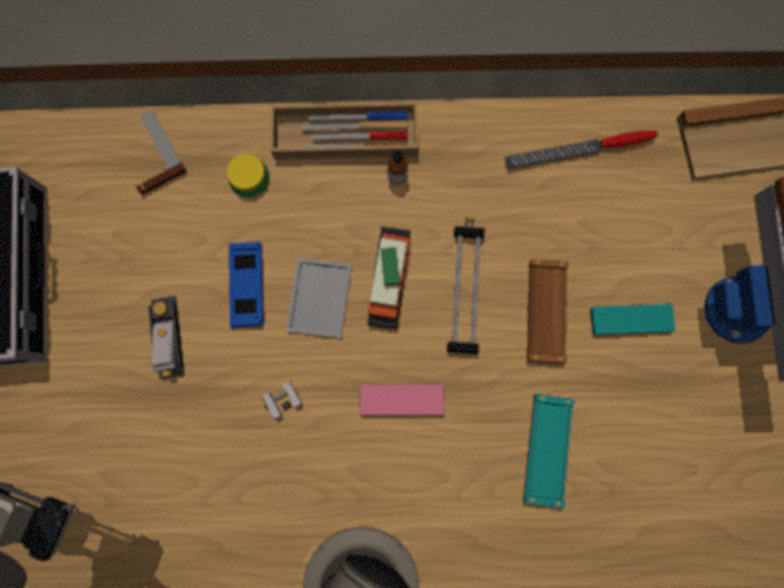

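View pics/scene0.png

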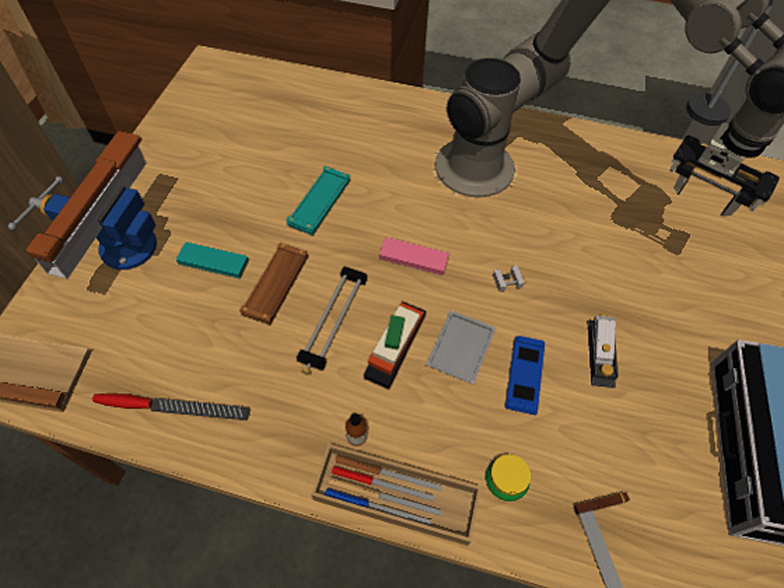

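Candidates (top, native px): the orange medium stone is in the stack (279,200); the pink stone (287,286) and turquoise stone (451,228) are look-alikes. The brown bamboo base is at (391,222); the turquoise base (392,322) is a look-alike. I choose by colour: the stack and the brown base. Close crop of the working area next.

```bash
python3 - <<'E'
from h import *
p=robot.read_camera('top'); save(p,'c1.png',(150,150,350,290),4)
np.save('top.npy',p,allow_pickle=True)
q=robot.read_camera('scene');np.save('scene.npy',q,allow_pickle=True)
save(q,'c2.png',(160,165,360,305),4)
E
```

```text
(no output)
```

View pics/c1.png

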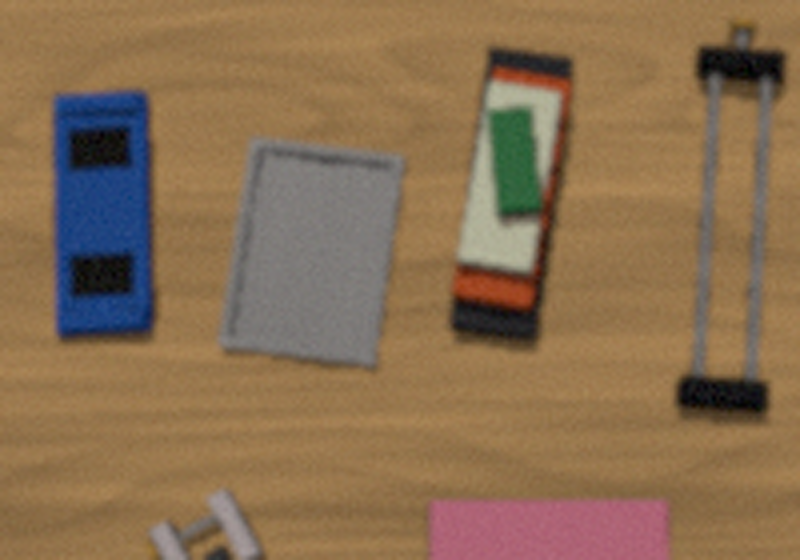

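View pics/c2.png

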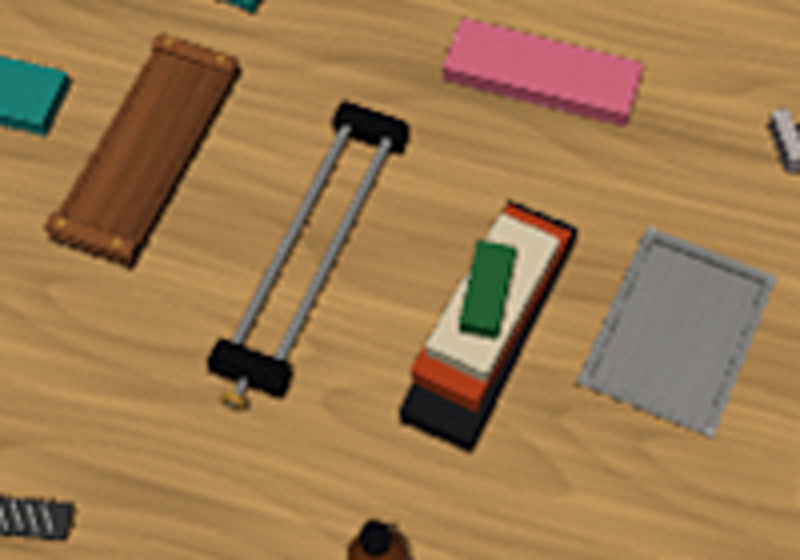

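```bash
cat > fit.py <<'E'
from h import *
from scipy.optimize import minimize
S=4
def corners(pose,L,W,z0,z1,cx=0):
    x,y,a=pose; R=np.array([[np.cos(a),-np.sin(a)],[np.sin(a),np.cos(a)]])
    c=np.array([[cx+i*L/2,j*W/2] for i in(-1,1) for j in(-1,1)])@R.T+[x,y]
    return np.vstack([np.c_[c,np.full(4,z)] for z in(z0,z1)])
def render(p,boxes,roi):
    m=np.zeros(((roi[3]-roi[1])*S,(roi[2]-roi[0])*S),np.uint8)
    for b in boxes:
        uv=(proj(p,b)-[roi[0],roi[1]]+0.5)*S-0.5
        cv2.fillConvexPoly(m,np.round(cv2.convexHull(uv.astype(np.float32))*16).astype(np.int32),1,cv2.LINE_8,4)
    return m
def classify(p,roi,cols,idx):
    im=cv2.GaussianBlur(cv2.resize(p['pixels'][roi[1]:roi[3],roi[0]:roi[2]],None,fx=S,fy=S,interpolation=cv2.INTER_CUBIC),(0,0),2).astype(float)
    d=np.stack([((im-np.array(c))**2).sum(2) for c in cols]); return np.isin(d.argmin(0),idx).astype(np.uint8)
def fit(masks,pics,rois,mk,x0,above=[]):
    """mk(pose)->list of boxes; above: boxes hiding it"""
    hid=[render(p,above,r) for p,r in zip(pics,rois)]
    def cost(v):
        pose=[x0[0]+v[0]/1000,x0[1]+v[1]/1000,x0[2]+v[2]/50]
        return sum(((render(p,mk(pose),r)&(1-h))!=m).sum() for p,r,m,h in zip(pics,rois,masks,hid))/S**2
    best=None
    for s in (6,2.5,1):
        v=best.x if best is not None else np.zeros(3)
        best=minimize(cost,v,method='Nelder-Mead',options=dict(initial_simplex=np.vstack([v,v+np.eye(3)*s]),xatol=.02,fatol=.1))
    v=best.x; return np.array([x0[0]+v[0]/1000,x0[1]+v[1]/1000,x0[2]+v[2]/50]),best.fun
def median(p,uv,r=2):
    u,v=np.round(uv).astype(int); return np.median(p['pixels'][v-r:v+r+1,u-r:u+r+1].reshape(-1,3),0)
def roi_of(p,b,mar=8):
    uv=proj(p,b); lo=uv.min(0)-mar; hi=uv.max(0)+mar
    return [max(0,int(lo[0])),max(0,int(lo[1])),min(560,int(hi[0])),min(420,int(hi[1]))]
E
cat > f1.py <<'E'
from fit import *
t=np.load('top.npy',allow_pickle=True).item(); q=np.load('scene.npy',allow_pickle=True).item()
pics=[t,q]
def c1(u,v): return (150+u/4,150+v/4)
def line(n,e1,e2,z):
    a=at(t,e1,z);b=at(t,e2,z);d=a-b; m=(a+b)/2; return [m[0],m[1],np.arctan2(d[1],d[0])]
I={'blue_holder':(line(0,c1(102,93),c1(106,333),.02),171,66,0,.024),
'steel_tray':(line(0,c1(327,150),c1(298,360),.01),140,100,0,.010),
'bamboo_base':(line(0,(548/1.4,261/1.4),(547/1.4,362/1.4),.024),204,74,0,.028),
'rod_holder':(line(0,c1(742,46),c1(722,414),.03),254,62,0,.032),
'dressing_stone':(line(0,c1(510,108),c1(520,213),.087),70,30,.067,.087)}
out={}
def run(n,above=[]):
    x0,L,W,z0,z1=I[n]; L/=1000;W/=1000
    if n=='rod_holder': mk=lambda P:[corners(P,.02,W,0,z1,s*.117) for s in(-1,1)]
    else: mk=lambda P:[corners(P,L,W,z0,z1)]
    rois=[roi_of(p,np.vstack(mk(x0))) for p in pics]; ms=[]
    for p,r in zip(pics,rois):
        c=proj(p,[[*x0[:2],z1 if n=='dressing_stone' else .018]])[0]
        if n=='rod_holder':
            j=np.mean(mk(x0)[0],0); j[2]=.032; c=proj(p,[j])[0]
        bg=[median(p,proj(p,[[x0[0]+dx,x0[1]+dy,0]])[0]) for dx,dy in((0,.075),(0,-.07),(.14,.02),(-.14,-.03))]
        if n=='rod_holder': bg.append(np.array([150,150,150]))
        if n=='dressing_stone': bg=[np.array(b) for b in((225,222,205),(200,70,30),(45,45,50),(170,130,75))]
        m=classify(p,r,[median(p,c)]+bg,[0])
        if n=='blue_holder': m=cv2.morphologyEx(m,cv2.MORPH_CLOSE,np.ones((65,65),np.uint8)) if 0 else m
        k,lab,st,_=cv2.connectedComponentsWithStats(m)
        keep=np.argsort(-st[1:,4])[:2 if n=='rod_holder' else 1]+1; m=np.isin(lab,keep).astype(np.uint8)
        if n!='rod_holder':
            cs,_=cv2.findContours(m,cv2.RETR_EXTERNAL,cv2.CHAIN_APPROX_NONE); cv2.drawContours(m,cs,-1,1,-1)
        ms.append(m)
    P,f=fit(ms,pics,rois,mk,x0); a=[fit([m],[p],[r],mk,x0)[0] for p,r,m in zip(pics,rois,ms)]
    out[n]=P; print(n,np.round(x0,3),'->',P.round(4),'px',round(f,1),'area',[int(m.sum()/16) for m in ms],'top',a[0].round(3),'scene',a[1].round(3))
    return mk(P)
bx=[]
for n in I: bx.append(run(n))
vis=[]
for p in pics:
    im=cv2.resize(p['pixels'][...,::-1],None,fx=4,fy=4,interpolation=cv2.INTER_CUBIC)
    for bs in bx:
        for b in bs:
            uv=((proj(p,b)+.5)*4-.5).astype(np.float32); cv2.polylines(im,[cv2.convexHull(uv).astype(int)],1,(255,0,255),1)
    vis.append(im)
a=vis[0][600:1060,600:1680]; b=vis[1][660:1240,600:1680]
cv2.imwrite('pics/fit1.png',cv2.resize(np.vstack([a,b]),(620,600),interpolation=cv2.INTER_AREA))
import json; json.dump({k:list(v) for k,v in out.items()},open('pose.json','w'))
E
python3 f1.py
```

```text
blue_holder [0.571 0.217 0.036] -> [0.5709 0.22   0.0253] px 268.3 area [1444, 1212] top [0.572 0.22  0.069] scene [0.568 0.22  0.022]
steel_tray [ 0.539  0.074 -0.137] -> [ 0.5413  0.0753 -0.1573] px 396.2 area [2090, 1555] top [ 0.541  0.077 -0.146] scene [ 0.542  0.076 -0.156]
bamboo_base [ 0.503 -0.373 -0.078] -> [ 0.5008 -0.3731 -0.0945] px 333.7 area [2069, 1360] top [ 0.499 -0.372 -0.098] scene [ 0.503 -0.374 -0.078]
rod_holder [ 0.548 -0.216 -0.098] -> [ 0.5501 -0.2158 -0.1001] px 537.4 area [387, 390] top [ 0.55  -0.215 -0.098] scene [ 0.55  -0.214 -0.125]
dressing_stone [ 0.584 -0.068  0.07 ] -> [ 0.5848 -0.0671  0.1059] px 81.3 area [288, 235] top [ 0.585 -0.068  0.074] scene [ 0.584 -0.067  0.113]
```

View pics/fit1.png

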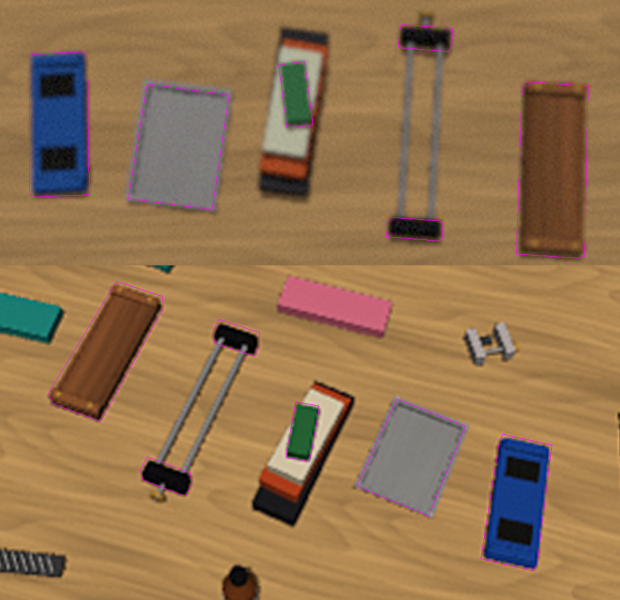

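```bash
cat > plan.py <<'E'
from h import *
import sys
def plan(*wps):
    """print state and, for waypoints (x,y,z,yaw), turn about tool z first, then shift in the turned axes (mm)"""
    s=robot.observe(); pos=np.array(s['tool_pos']); yaw=s['tool_rot'][2]
    print('t',round(s['time'],2),'pos',pos.round(4),'rot',np.round(s['tool_rot'],3),'q',np.round(s['qpos'],2),'F',np.round(s['contact_force'],1),'open',round(s['opening'],4),'grip',round(s['grip_force'],1))
    for x,y,z,a in wps:
        d=(a-yaw+np.pi/2)%np.pi-np.pi/2; yaw+=d
        dx,dy,dz=np.array([x,y,z])-pos; c,sn=np.cos(yaw),np.sin(yaw)
        v=1000*np.array([c*dx+sn*dy,sn*dx-c*dy,-dz]); n=int(np.ceil(np.linalg.norm(v)/50))
        print('turn',round(-d,3),'shift mm',v.round(1),'n',n,'each',(v/n).round(1)); pos=np.array([x,y,z])
if __name__=='__main__':
    w=[float(a) for a in sys.argv[1:]]; plan(*[w[i:i+4] for i in range(0,len(w),4)])
E
python3 plan.py .5848 -.067 .150 .10
```

```text
t 1.2 pos [0.1892 0.4897 0.2438] rot [ 3.141 -0.     2.773] q [ 1.06  0.34  1.52  0.    1.28 -0.15] F [ 0.3  0.6 -0.8] open 0.0918 grip 0.0
turn -0.469 shift mm [-338.  -593.4   93.8] n 14 each [-24.1 -42.4   6.7]
```

{"api": "carry_out", "payload": {
  "commands": [
    [[0,0,0],-0.156,1],
    [[0,0,0],-0.156,1],
    [[0,0,0],-0.157,1],
    [[-0.024,-0.0424,0.0067],0,1],
    [[-0.024,-0.0424,0.0067],0,1],
    [[-0.024,-0.0424,0.0067],0,1],
    [[-0.024,-0.0424,0.0067],0,1],
    [[-0.024,-0.0424,0.0067],0,1],
    [[-0.024,-0.0424,0.0067],0,1],
    [[-0.024,-0.0424,0.0067],0,1],
    [[-0.024,-0.0424,0.0067],0,1],
    [[-0.024,-0.0424,0.0067],0,1],
    [[-0.024,-0.0424,0.0067],0,1],
    [[-0.024,-0.0424,0.0067],0,1],
    [[-0.024,-0.0424,0.0067],0,1],
    [[-0.024,-0.0424,0.0067],0,1],
    [[-0.024,-0.0424,0.0067],0,1],
    [[0,0,0],0,1]
  ],
  "newtons": 20
}}

```text
time: 3.45
tool_pos: [0.584, -0.0701, 0.1489]
tool_rot: [-3.141, -0.0, -3.045]
contact_force: [-0.5, 0.1, 0.6]
opening: 0.092
grip_force: 0.0
```

```bash
python3 plan.py .5848 -.067 .150 .10 .5848 -.067 .088 .10
```

```text
t 3.45 pos [ 0.584  -0.0701  0.1489] rot [-3.141 -0.    -3.045] q [-0.25  0.54  1.48 -0.    1.12 -1.92] F [-0.5  0.1  0.6] open 0.092 grip 0.0
turn -0.003 shift mm [-1.1  3.1 -1.1] n 1 each [-1.1  3.1 -1.1]
turn -0.0 shift mm [-0.  0. 62.] n 2 each [-0.  0. 31.]
```

{"api": "carry_out", "payload": {
  "commands": [
    [[-0.001,0.003,0],0,1],
    [[0,0,0.02],0,0.6],
    [[0,0,0.02],0,0.6],
    [[0,0,0.012],0,0.6],
    [[0,0,0.007],0,0.6],
    [[0,0,0.003],0,0.6],
    [[0,0,0],0,0.6]
  ],
  "newtons": 20
}}

```text
time: 4.32
tool_pos: [0.5838, -0.0641, 0.0882]
tool_rot: [-3.142, 0.0, -3.041]
contact_force: [0.3, 0.5, 0.3]
opening: 0.0553
grip_force: 0.0
```

```bash
python3 plan.py .5848 -.067 .087 .10
```

```text
t 4.33 pos [ 0.5838 -0.0641  0.0882] rot [-3.142  0.    -3.041] q [-0.24  0.61  1.54  0.    0.99 -1.91] F [0.3 0.5 0.3] open 0.0553 grip 0.0
turn 0.0 shift mm [-0.7 -3.   1.2] n 1 each [-0.7 -3.   1.2]
```

{"api": "carry_out", "payload": {
  "commands": [
    [[-0.001,-0.003,0.001],0,0.6],
    [[0,0,0],0,0.6],
    [[0,0,0],0,0],
    [[0,0,0],0,0],
    [[0,0,0],0,0],
    [[0,0,0],0,0],
    [[0,0,0],0,0]
  ],
  "newtons": 20
}}

```text
time: 5.2
tool_pos: [0.5849, -0.067, 0.0869]
tool_rot: [3.142, 0.0, -3.041]
contact_force: [-0.4, -0.3, 0.0]
opening: 0.0298
grip_force: 19.8
```

```bash
python3 plan.py .5848 -.067 .15 .10 .5413 .0755 .15 -.152 .5413 .0755 .0235 -.152
```

```text
t 5.2 pos [ 0.5849 -0.067   0.0869] rot [ 3.142  0.    -3.041] q [-0.24  0.62  1.54  0.    0.99 -1.92] F [-0.4 -0.3  0. ] open 0.0298 grip 19.8
turn 0.0 shift mm [  0.1   0.  -63.1] n 2 each [  0.1   0.  -31.5]
turn 0.252 shift mm [ 64.6 134.3  -0. ] n 3 each [21.5 44.8 -0. ]
turn -0.0 shift mm [  0.    0.  126.5] n 3 each [ 0.   0.  42.2]
```

{"api": "carry_out", "payload": {
  "commands": [
    [[0,0,-0.008],0,0],
    [[0,0,-0.025],0,0],
    [[0,0,-0.03],0,0],
    [[0,0,0],0.126,0],
    [[0,0,0],0.126,0],
    [[0.0161,0.0336,0],0,0],
    [[0.0161,0.0336,0],0,0],
    [[0.0161,0.0336,0],0,0],
    [[0.0161,0.0336,0],0,0],
    [[0,0,0.04],0,0],
    [[0,0,0.04],0,0],
    [[0,0,0.02],0,0],
    [[0,0,0.01],0,0],
    [[0,0,0],0,0],
    [[0,0,0],0,0]
  ]
}}

```text
time: 7.08
tool_pos: [0.5424, 0.0755, 0.041]
tool_rot: [3.141, 0.002, 2.99]
contact_force: [-1.1, -1.3, -1.1]
opening: 0.0296
grip_force: 19.8
```

```bash
python3 plan.py  .5413 .0755 .0232 -.152; python3 -c "
from h import *
q=robot.read_camera('scene'); save(q,'s2.png',(220,180,420,320),4)"
```

```text
t 7.08 pos [0.5424 0.0755 0.041 ] rot [3.141e+00 2.000e-03 2.990e+00] q [-0.    0.62  1.7   0.    0.82 -1.42] F [-1.1 -1.3 -1.1] open 0.0296 grip 19.8
turn 0.0 shift mm [ 1.  -0.1 17.8] n 1 each [ 1.  -0.1 17.8]
```

View pics/s2.png

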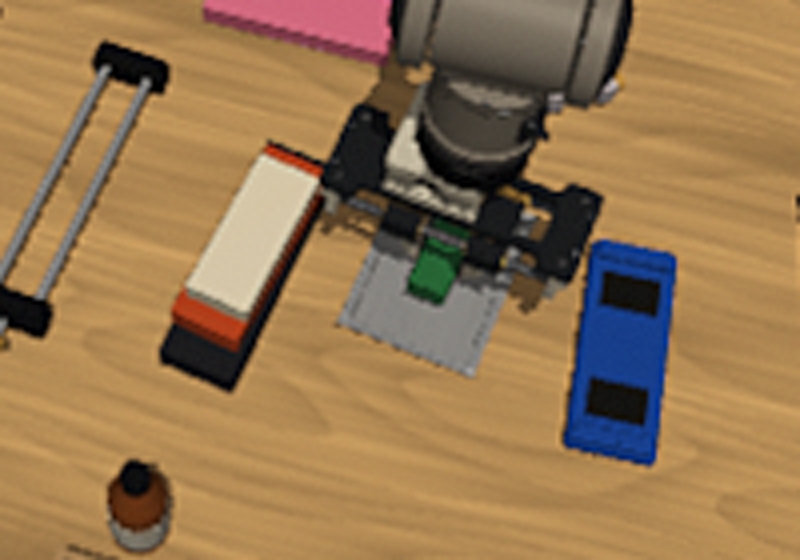

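The green stone (crop 435,260) is held level above the tray. The stack's cream stone lies undisturbed at (255,235). Lowering.

{"api": "carry_out", "payload": {
  "commands": [
    [[0.001,0,0.008],0,0],
    [[0,0,0.006],0,0],
    [[0,0,0.002],0,0],
    [[0,0,0.001],0,0],
    [[0,0,0.001],0,0],
    [[0,0,0],0,0],
    [[0,0,0],0,0]
  ]
}}

```text
time: 8.0
tool_pos: [0.5404, 0.0757, 0.0229]
tool_rot: [-3.142, -0.0, 2.99]
contact_force: [-3.0, -0.3, 8.8]
opening: 0.0293
grip_force: 19.8
```

```bash
python3 plan.py  .5413 .0755 .0232 -.152
```

```text
t 8.0 pos [0.5404 0.0757 0.0229] rot [-3.142 -0.     2.99 ] q [-0.    0.65  1.71 -0.    0.78 -1.42] F [-3.  -0.3  8.8] open 0.0293 grip 19.8
turn 0.0 shift mm [-0.9 -0.  -0.3] n 1 each [-0.9 -0.  -0.3]
```

{"api": "carry_out", "payload": {
  "commands": [
    [[0,0,0],0,0.47],
    [[0,0,0],0,0.47],
    [[0,0,0],0,0.47],
    [[0,0,-0.01],0,0.47],
    [[0,0,-0.03],0,0.47],
    [[0,0,-0.04],0,0.47],
    [[0,0,-0.04],0,0.47],
    [[0.045,0.035,0],0,1],
    [[0.045,0.035,0],0,1],
    [[0.045,0.035,0],0,1],
    [[0,0,0],0,1],
    [[0,0,0],0,1]
  ]
}}

```text
time: 9.5
tool_pos: [0.4236, 0.2, 0.1426]
tool_rot: [3.141, 0.002, 2.991]
contact_force: [0.7, -0.2, -0.1]
opening: 0.0885
grip_force: 0.0
```

```bash
cat > f2.py <<'E'
# fit the top stone of what is left: name, z0, and guess x y yaw
from fit import *
import sys, json
D={'dressing_stone':(.07,.03,.02,(30,110,60)),'fine_stone':(.125,.05,.02,(225,222,205)),'medium_stone':(.16,.055,.022,(200,70,30)),'coarse_stone':(.2,.06,.025,(45,45,50))}
def stone(n,z0,x0,pics,cols=None):
    L,W,H,_=D[n]; mk=lambda P:[corners(P,L,W,z0,z0+H)]
    rois=[roi_of(p,mk(x0)[0],6) for p in pics]; ms=[]; res=[]
    for p,r in zip(pics,rois):
        me=median(p,proj(p,[[x0[0]+.0,x0[1],z0+H]])[0])
        others=[np.array(c) for k,(_,_,_,c) in D.items() if k!=n]+[median(p,proj(p,[[.54,.02,0]])[0]),np.array((150,150,150)),np.array((40,80,170)),np.array((100,60,35)),np.array((95,70,40))]
        m=classify(p,r,[me,me*.8]+others,[0,1]); k,lab,st,_=cv2.connectedComponentsWithStats(m)
        ms.append((lab==np.argmax(st[1:,4])+1).astype(np.uint8))
    P,f=fit(ms,pics,rois,mk,x0); 
    print(n,P.round(4),'px',round(f,1),'area',[int(m.sum()/16) for m in ms],*[fit([m],[p],[r],mk,x0)[0].round(3) for p,r,m in zip(pics,rois,ms)])
    return mk(P)[0]
def overlay(pics,boxes,name,rois):
    v=[]
    for p,r in zip(pics,rois):
        im=cv2.resize(p['pixels'][...,::-1],None,fx=4,fy=4,interpolation=cv2.INTER_CUBIC)
        for b in boxes: cv2.polylines(im,[cv2.convexHull(((proj(p,b)+.5)*4-.5).astype(np.float32)).astype(int)],1,(255,0,255),1)
        v.append(cv2.resize(im[r[1]*4:r[3]*4,r[0]*4:r[2]*4],(400,400)))
    cv2.imwrite('pics/'+name,np.hstack(v))
E
python3 plan.py .5848 -.067 .13 -.17; python3 - <<'E'
from f2 import *
pics=[robot.read_camera('top'),robot.read_camera('scene')]
np.save('p2.npy',pics,allow_pickle=True)
b=[stone('fine_stone',.047,[.578,-.067,-.17],pics),stone('dressing_stone',.003,[.541,.0755,-.152],pics)]
overlay(pics,b,'o2.png',[(200,150,300,250),(240,190,340,290)])
E
```

```text
t 9.5 pos [0.4236 0.2    0.1426] rot [3.141e+00 2.000e-03 2.991e+00] q [ 0.28  0.35  1.82 -0.    0.96 -1.14] F [ 0.7 -0.2 -0.1] open 0.0885 grip 0.0
turn 0.019 shift mm [-204.  -235.9   12.6] n 7 each [-29.1 -33.7   1.8]
fine_stone [ 0.5804 -0.0632 -0.2   ] px 247.2 area [849, 710] [ 0.583 -0.063 -0.204] [ 0.574 -0.066 -0.2  ]
dressing_stone [ 0.5402  0.0747 -0.1815] px 42.6 area [312, 227] [ 0.54   0.075 -0.177] [ 0.54   0.075 -0.157]
```

View pics/o2.png

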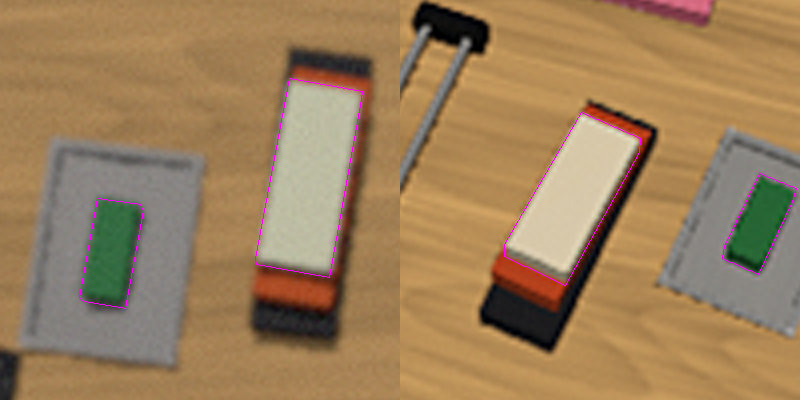

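Green lies centred and flat in the tray (top crop 111,253). The cream stone on the stack (310,178) is fitted. On to it.

```bash
python3 plan.py .5795 -.0645 .13 -.195
```

```text
t 9.6 pos [0.4241 0.1993 0.1422] rot [3.141e+00 1.000e-03 2.989e+00] q [ 0.28  0.36  1.82 -0.    0.96 -1.14] F [-0.1 -0.2 -1. ] open 0.0913 grip 0.0
turn 0.042 shift mm [-203.6 -228.7   12.2] n 7 each [-29.1 -32.7   1.7]
```

{"api": "carry_out", "payload": {
  "commands": [
    [[0,0,0],0.042,1],
    [[-0.0291,-0.0327,0],0,1],
    [[-0.0291,-0.0327,0],0,1],
    [[-0.0291,-0.0327,0],0,1],
    [[-0.0291,-0.0327,0],0,1],
    [[-0.0291,-0.0327,0],0,1],
    [[-0.0291,-0.0327,0],0,1],
    [[-0.0291,-0.0327,0],0,1],
    [[0,0,0.02],0,1],
    [[0,0,0.02],0,1],
    [[0,0,0.015],0,1],
    [[0,0,0],0,1],
    [[0,0,0],0,1],
    [[0,0,0],0,1]
  ],
  "newtons": 30
}}

```text
time: 11.35
tool_pos: [0.5794, -0.064, 0.0878]
tool_rot: [3.142, 0.002, 2.948]
contact_force: [-0.1, -0.3, -0.7]
opening: 0.0918
grip_force: 0.0
```

```bash
python3 plan.py .5795 -.0645 .0668 -.195
```

```text
t 11.35 pos [ 0.5794 -0.064   0.0878] rot [3.142e+00 2.000e-03 2.948e+00] q [-0.24  0.61  1.56  0.    0.98 -1.62] F [-0.1 -0.3 -0.7] open 0.0918 grip 0.0
turn 0.001 shift mm [-0.2 -0.4 21. ] n 1 each [-0.2 -0.4 21. ]
```

{"api": "carry_out", "payload": {
  "commands": [
    [[0,0,0.012],0,1],
    [[0,0,0.006],0,1],
    [[0,0,0.003],0,1],
    [[0,0,0],0,1],
    [[0,0,0],0,0],
    [[0,0,0],0,0],
    [[0,0,0],0,0],
    [[0,0,0],0,0],
    [[0,0,0],0,0],
    [[0,0,0],0,0]
  ],
  "newtons": 30
}}

```text
time: 12.6
tool_pos: [0.5789, -0.0639, 0.066]
tool_rot: [3.141, 0.0, 2.948]
contact_force: [-0.0, 1.0, 1.1]
opening: 0.0497
grip_force: 30.0
```

```bash
python3 plan.py .5795 -.0645 .14 -.195 .571 .22 .14 .03
```

```text
t 12.6 pos [ 0.5789 -0.0639  0.066 ] rot [3.141 0.    2.948] q [-0.24  0.63  1.57  0.    0.93 -1.62] F [-0.   1.   1.1] open 0.0497 grip 30.0
turn 0.001 shift mm [ -0.7  -0.4 -74. ] n 2 each [ -0.4  -0.2 -37. ]
turn -0.225 shift mm [ -0.  284.6  -0. ] n 6 each [-0.  47.4 -0. ]
```

{"api": "carry_out", "payload": {
  "commands": [
    [[0,0,-0.006],0,0],
    [[0,0,-0.02],0,0],
    [[0,0,-0.025],0,0],
    [[0,0,-0.022],0,0],
    [[0,0,0],-0.112,0],
    [[0,0.02,0],-0.112,0],
    [[0,0.04,0],0,0],
    [[0,0.04,0],0,0],
    [[0,0.04,0],0,0],
    [[0,0.04,0],0,0],
    [[0,0.04,0],0,0],
    [[0,0.04,0],0,0],
    [[0,0.02,0],0,0],
    [[0,0,0.03],0,0],
    [[0,0,0.03],0,0],
    [[0,0,0.01],0,0],
    [[0,0,0],0,0],
    [[0,0,0],0,0],
    [[0,0,0],0,0]
  ]
}}

```text
time: 14.98
tool_pos: [0.5733, 0.2159, 0.0701]
tool_rot: [3.141, 0.002, -3.112]
contact_force: [0.2, 0.2, -2.4]
opening: 0.0502
grip_force: 30.0
```

```bash
python3 plan.py .571 .22 .035 .03; python3 -c "
from h import *
q=robot.read_camera('scene');t=robot.read_camera('top')
a=cv2.resize(q['pixels'][200:320,320:440],(400,400),interpolation=cv2.INTER_CUBIC);b=cv2.resize(t['pixels'][150:270,130:250],(400,400),interpolation=cv2.INTER_CUBIC)
cv2.imwrite('pics/s3.png',np.hstack([a,b])[...,::-1])"
```

```text
t 14.97 pos [0.5733 0.2159 0.0701] rot [ 3.141e+00  2.000e-03 -3.112e+00] q [ 0.24  0.67  1.48  0.    0.99 -1.37] F [ 0.2  0.2 -2.4] open 0.0502 grip 30.0
turn 0.0 shift mm [ 2.2  4.2 35.1] n 1 each [ 2.2  4.2 35.1]
```

View pics/s3.png

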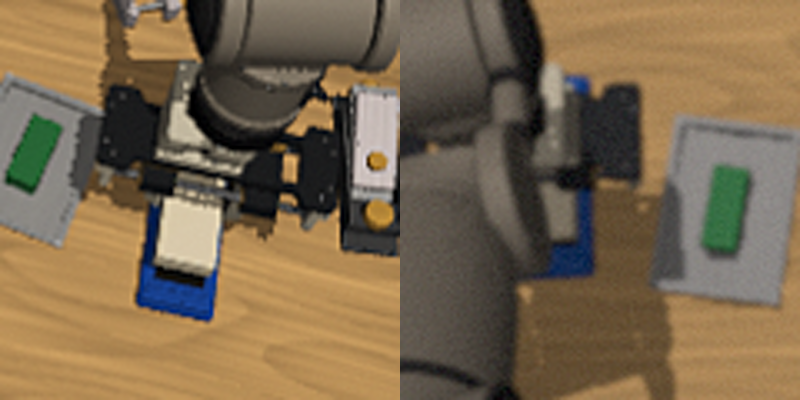

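```bash
python3 -c "
from h import *
q=np.load('scene.npy',allow_pickle=True).item()
for u,v in((157,262),(215,272)): print(at(q,(320+u/3.333-.35,200+v/3.333-.35),.0713))
"
```

```text
[0.6428255  0.19480709 0.0713    ]
[0.63838611 0.24295335 0.0713    ]
```

{"api": "carry_out", "payload": {
  "commands": [
    [[0.006,0.004,0.012],0,0],
    [[0,0,0.012],0,0],
    [[0,0,0.005],0,0],
    [[0,0,0],0,0],
    [[0,0,0],0,0]
  ]
}}

```text
time: 15.7
tool_pos: [0.5668, 0.2197, 0.0401]
tool_rot: [3.141, 0.001, -3.111]
contact_force: [0.4, 0.2, -2.2]
opening: 0.0497
grip_force: 30.0
```

```bash
python3 plan.py .567 .22 .035 .03
```

```text
t 15.7 pos [0.5668 0.2197 0.0401] rot [ 3.141e+00  1.000e-03 -3.111e+00] q [ 0.24  0.71  1.51  0.    0.92 -1.36] F [ 0.4  0.2 -2.2] open 0.0497 grip 30.0
turn 0.0 shift mm [-0.2  0.3  5.1] n 1 each [-0.2  0.3  5.1]
```

{"api": "carry_out", "payload": {
  "commands": [
    [[0,0,0.003],0,0],
    [[0,0,0.001],0,0],
    [[0,0,0.001],0,0],
    [[0,0,0.0005],0,0],
    [[0,0,0],0,0],
    [[0,0,0],0,0]
  ]
}}

```text
time: 16.45
tool_pos: [0.5665, 0.2197, 0.035]
tool_rot: [3.141, 0.0, -3.111]
contact_force: [-3.1, -0.4, 6.8]
opening: 0.0498
grip_force: 30.0
```

{"api": "carry_out", "payload": {
  "commands": [
    [[0,0,0],0,0.9],
    [[0,0,0],0,0.9],
    [[0,0,0],0,0.9],
    [[0,0,-0.01],0,0.9],
    [[0,0,-0.03],0,1],
    [[0,0,-0.04],0,1],
    [[0,0,-0.03],0,1],
    [[0.05,-0.02,0],0,1],
    [[0.05,-0.02,0],0,1],
    [[0.05,-0.02,0],0,1],
    [[0,0,0],0,1],
    [[0,0,0],0,1]
  ]
}}

```text
time: 17.95
tool_pos: [0.4197, 0.1554, 0.1455]
tool_rot: [3.141, 0.003, -3.112]
contact_force: [-0.8, -0.9, 0.0]
opening: 0.0923
grip_force: 0.0
```

```bash
python3 - <<'E'
from f2 import *
pics=[robot.read_camera('top'),robot.read_camera('scene')]
np.save('p3.npy',pics,allow_pickle=True)
b=[stone('medium_stone',.025,[.572,-.067,-.17],pics),stone('fine_stone',.016,[.571,.22,.03],pics)]
overlay(pics,b,'o3.png',[(150,150,310,260),(230,190,400,310)])
E
python3 plan.py
```

```text
medium_stone [ 0.5776 -0.0649 -0.1997] px 181.0 area [1180, 898] [ 0.579 -0.064 -0.213] [ 0.573 -0.066 -0.2  ]
fine_stone [0.569  0.2221 0.0251] px 586.0 area [469, 629] [0.575 0.223 0.025] [ 0.561  0.221 -0.012]
t 18.05 pos [0.42   0.1556 0.145 ] rot [ 3.141e+00  2.000e-03 -3.111e+00] q [ 0.18  0.32  1.87  0.    0.95 -1.42] F [ 0.3 -0.1  0.2] open 0.0918 grip 0.0
```

View pics/o3.png

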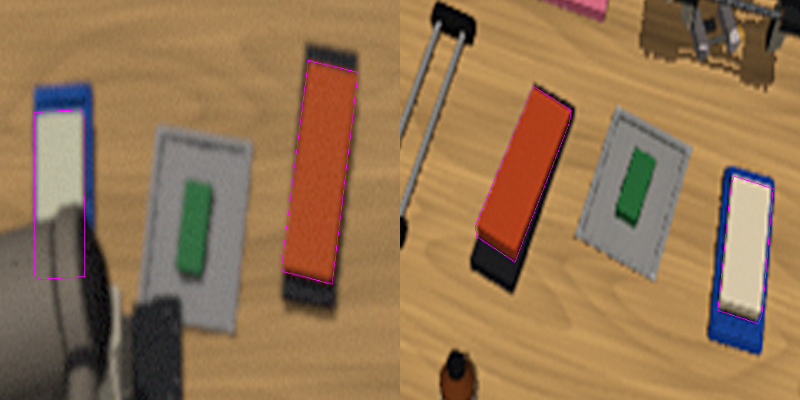

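Cream lies in the blue holder (top crop 60,195); orange is now on top of the stack (320,170). Next the medium stone.

```bash
python3 plan.py .579 -.0645 .11 -.205 .579 -.0645 .0445 -.205
```

```text
t 18.05 pos [0.42   0.1556 0.145 ] rot [ 3.141e+00  2.000e-03 -3.111e+00] q [ 0.18  0.32  1.87  0.    0.95 -1.42] F [ 0.3 -0.1  0.2] open 0.0918 grip 0.0
turn 0.235 shift mm [-200.5 -183.1   35. ] n 6 each [-33.4 -30.5   5.8]
turn -0.0 shift mm [ 0.   0.  65.5] n 2 each [ 0.   0.  32.8]
```

{"api": "carry_out", "payload": {
  "commands": [
    [[0,0,0],0.118,1],
    [[0,0,0],0.117,1],
    [[-0.0334,-0.0305,0],0,1],
    [[-0.0334,-0.0305,0],0,1],
    [[-0.0334,-0.0305,0],0,1],
    [[-0.0334,-0.0305,0],0,1],
    [[-0.0334,-0.0305,0],0,1],
    [[-0.0334,-0.0305,0],0,1],
    [[0,0,0.03],0,1],
    [[0,0,0.03],0,1],
    [[0,0,0.02],0,1],
    [[0,0,0],0,1],
    [[0,0,0],0,1],
    [[0,0,0],0,1]
  ],
  "newtons": 40
}}

```text
time: 19.8
tool_pos: [0.5783, -0.0649, 0.0655]
tool_rot: [3.142, 0.002, 2.937]
contact_force: [-0.7, 0.7, 0.5]
opening: 0.0919
grip_force: 0.0
```

```bash
python3 plan.py .579 -.0645 .0445 -.205
```

```text
t 19.8 pos [ 0.5783 -0.0649  0.0655] rot [3.142e+00 2.000e-03 2.937e+00] q [-0.24  0.63  1.58  0.    0.93 -1.61] F [-0.7  0.7  0.5] open 0.0919 grip 0.0
turn 0.0 shift mm [-0.6  0.5 21. ] n 1 each [-0.6  0.5 21. ]
```

{"api": "carry_out", "payload": {
  "commands": [
    [[0,0,0.012],0,1],
    [[0,0,0.006],0,1],
    [[0,0,0.0025],0,1],
    [[0,0,0],0,1],
    [[0,0,0],0,0],
    [[0,0,0],0,0],
    [[0,0,0],0,0],
    [[0,0,0],0,0],
    [[0,0,0],0,0],
    [[0,0,0],0,0]
  ],
  "newtons": 40
}}

```text
time: 21.05
tool_pos: [0.5774, -0.0647, 0.044]
tool_rot: [3.142, 0.0, 2.937]
contact_force: [-0.2, 0.2, 0.4]
opening: 0.0548
grip_force: 40.0
```

```bash
python3 plan.py .579 -.0645 .125 -.205 .5 -.373 .125 -.09
```

```text
t 21.05 pos [ 0.5774 -0.0647  0.044 ] rot [3.142 0.    2.937] q [-0.24  0.66  1.59  0.    0.88 -1.61] F [-0.2  0.2  0.4] open 0.0548 grip 40.0
turn 0.0 shift mm [ -1.5   0.5 -81. ] n 2 each [ -0.7   0.3 -40.5]
turn -0.115 shift mm [  51.  -314.4   -0. ] n 7 each [  7.3 -44.9  -0. ]
```

{"api": "carry_out", "payload": {
  "commands": [
    [[0,0,-0.006],0,0],
    [[0,0,-0.025],0,0],
    [[0,0,-0.03],0,0],
    [[0,0,-0.02],0,0],
    [[0,0,0],-0.115,0],
    [[0.0065,-0.0393,0],0,0],
    [[0.0065,-0.0393,0],0,0],
    [[0.0065,-0.0393,0],0,0],
    [[0.0065,-0.0393,0],0,0],
    [[0.0065,-0.0393,0],0,0],
    [[0.0065,-0.0393,0],0,0],
    [[0.0065,-0.0393,0],0,0],
    [[0.0065,-0.0393,0],0,0],
    [[0,0,0.03],0,0],
    [[0,0,0.02],0,0],
    [[0,0,0.007],0,0],
    [[0,0,0],0,0],
    [[0,0,0],0,0],
    [[0,0,0],0,0]
  ]
}}

```text
time: 23.42
tool_pos: [0.4979, -0.3735, 0.0688]
tool_rot: [-3.141, 0.001, 3.052]
contact_force: [0.3, 0.2, -3.1]
opening: 0.0544
grip_force: 40.0
```

```bash
python3 plan.py .5008 -.373 .039 -.09; python3 - <<'E'
from f2 import *
pics=[robot.read_camera('top'),robot.read_camera('scene')]
np.save('p4.npy',pics,allow_pickle=True)
b=[corners([.5008,-.373,-.09],.204,.074,0,.028)]
overlay(pics,b,'o4.png',[(330,160,450,280),(140,140,260,260)])
E
```

```text
t 23.43 pos [ 0.4979 -0.3735  0.0688] rot [-3.141e+00  1.000e-03  3.052e+00] q [-0.77  0.69  1.45  0.    1.   -2.25] F [ 0.3  0.2 -3.1] open 0.0544 grip 40.0
turn 0.0 shift mm [-2.9  0.7 29.8] n 1 each [-2.9  0.7 29.8]
```

View pics/o4.png

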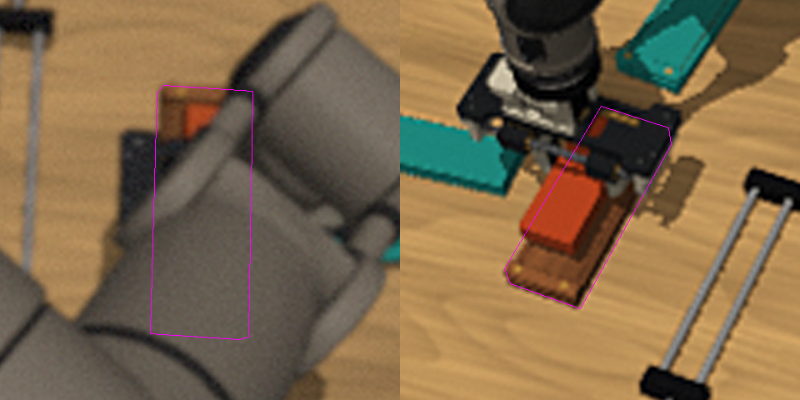

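```bash
python3 -c "
from h import *
q=np.load('scene.npy',allow_pickle=True).item()
t=np.load('top.npy',allow_pickle=True).item()
for u,v in((522,229),(570,246)): print(at(q,(140+(u-400)/3.333-.35,140+v/3.333-.35),.0718))
# same end from the top camera: top edge of orange
for u,v in((187,104),(215,104)): print('top',at(t,(330+u/3.333-.35,160+v/3.333-.35),.0718))
print('exp', .4979+.08*np.cos(-.09),-.3735+.08*np.sin(-.09))
"
```

```text
[ 0.57718878 -0.40150692  0.0718    ]
[ 0.58196399 -0.35260182  0.0718    ]
top [ 0.57905484 -0.35282594  0.0718    ]
top [ 0.57853735 -0.37526766  0.0718    ]
exp 0.5775762186409595 -0.38069028393584087
```

{"api": "carry_out", "payload": {
  "commands": [
    [[-0.002,0.0005,0.012],0,0],
    [[0,0,0.009],0,0],
    [[0,0,0.003],0,0],
    [[0,0,0],0,0],
    [[0,0,0],0,0]
  ]
}}

```text
time: 24.15
tool_pos: [0.4996, -0.3731, 0.0441]
tool_rot: [-3.141, 0.0, 3.052]
contact_force: [-0.7, -0.6, -4.0]
opening: 0.0546
grip_force: 40.0
```

```bash
python3 plan.py .4995 -.373 .039 -.09
```

```text
t 24.15 pos [ 0.4996 -0.3731  0.0441] rot [-3.141  0.     3.052] q [-0.76  0.72  1.46  0.    0.96 -2.25] F [-0.7 -0.6 -4. ] open 0.0546 grip 40.0
turn 0.0 shift mm [0.1 0.1 5.1] n 1 each [0.1 0.1 5.1]
```

{"api": "carry_out", "payload": {
  "commands": [
    [[0,0,0.003],0,0],
    [[0,0,0.001],0,0],
    [[0,0,0.001],0,0],
    [[0,0,0.0005],0,0],
    [[0,0,0],0,0],
    [[0,0,0],0,0]
  ]
}}

```text
time: 24.9
tool_pos: [0.4994, -0.3729, 0.039]
tool_rot: [-3.141, 0.0, 3.052]
contact_force: [-2.5, 3.0, 5.5]
opening: 0.0544
grip_force: 40.0
```

{"api": "carry_out", "payload": {
  "commands": [
    [[0,0,0],0,0.78],
    [[0,0,0],0,0.78],
    [[0,0,0],0,0.78],
    [[0,0,-0.01],0,0.78],
    [[0,0,-0.03],0,0.78],
    [[0,0,-0.04],0,1],
    [[0,0,-0.03],0,1],
    [[0.04,0.045,0],0,1],
    [[0.04,0.045,0],0,1],
    [[0.03,0.045,0],0,1],
    [[0,0.045,0],0,1],
    [[0,0,0],0,1],
    [[0,0,0],0,1]
  ]
}}

```text
time: 26.52
tool_pos: [0.4067, -0.1844, 0.1491]
tool_rot: [-3.141, 0.002, 3.052]
contact_force: [0.8, -0.3, 0.3]
opening: 0.0921
grip_force: 0.0
```

```bash
python3 - <<'E'
from f2 import *
pics=[robot.read_camera('top'),robot.read_camera('scene')]
np.save('p5.npy',pics,allow_pickle=True)
b=[stone('coarse_stone',0,[.575,-.067,-.17],pics),stone('medium_stone',.020,[.5008,-.373,-.09],pics)]
P=[.5501,-.2158,-.10]
b+=[corners(P,.02,.062,0,.032,s*.117) for s in(-1,1)]
overlay(pics,b,'o5.png',[(230,150,420,270),(150,140,320,290)])
E
python3 plan.py
```

```text
coarse_stone [ 0.5775 -0.0646 -0.1391] px 292.1 area [1425, 1191] [ 0.579 -0.065 -0.132] [ 0.577 -0.064 -0.154]
medium_stone [ 0.4999 -0.3758 -0.0726] px 355.8 area [1170, 768] [ 0.501 -0.376 -0.074] [ 0.491 -0.378 -0.098]
t 26.62 pos [ 0.4064 -0.1848  0.1486] rot [-3.141e+00  1.000e-03  3.051e+00] q [-0.6   0.31  1.87 -0.    0.96 -2.08] F [-0.8  0.2 -0.3] open 0.092 grip 0.0
```

View pics/o5.png

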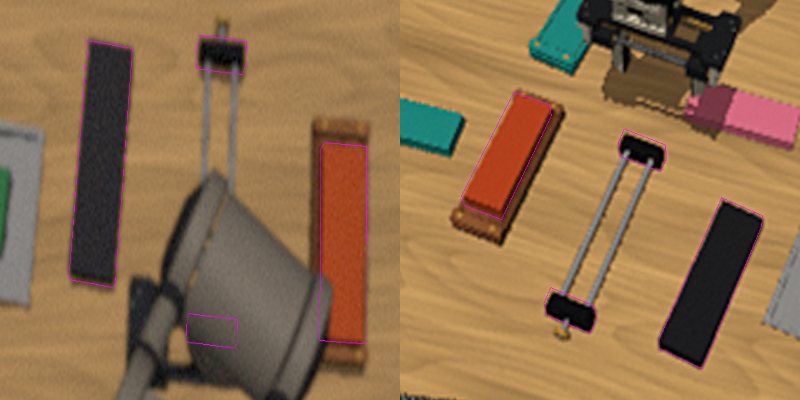

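Orange lies between the cleats of the bamboo base (top crop 343,240); the grey stone (100,165) is now free on the bench. Next the coarse stone.

```bash
python3 plan.py .578 -.0646 .13 -.14
```

```text
t 26.62 pos [ 0.4064 -0.1848  0.1486] rot [-3.141e+00  1.000e-03  3.051e+00] q [-0.6   0.31  1.87 -0.    0.96 -2.08] F [-0.8  0.2 -0.3] open 0.092 grip 0.0
turn 0.049 shift mm [-153.1  143.    18.6] n 5 each [-30.6  28.6   3.7]
```

{"api": "carry_out", "payload": {
  "commands": [
    [[0,0,0],0.05,1],
    [[-0.0306,0.0286,0],0,1],
    [[-0.0306,0.0286,0],0,1],
    [[-0.0306,0.0286,0],0,1],
    [[-0.0306,0.0286,0],0,1],
    [[-0.0306,0.0286,0],0,1],
    [[0,0,0.04],0,1],
    [[0,0,0.04],0,1],
    [[0,0,0.02],0,1],
    [[0,0,0],0,1],
    [[0,0,0],0,1],
    [[0,0,0],0,1]
  ],
  "newtons": 50
}}

```text
time: 28.12
tool_pos: [0.5783, -0.064, 0.0497]
tool_rot: [-3.141, 0.002, 3.001]
contact_force: [0.2, 0.6, -0.1]
opening: 0.0918
grip_force: 0.0
```

```bash
python3 plan.py .578 -.0646 .020 -.14
```

```text
t 28.12 pos [ 0.5783 -0.064   0.0497] rot [-3.141e+00  2.000e-03  3.001e+00] q [-0.24  0.66  1.59  0.    0.89 -1.67] F [ 0.2  0.6 -0.1] open 0.0918 grip 0.0
turn -0.0 shift mm [ 0.2 -0.7 29.7] n 1 each [ 0.2 -0.7 29.7]
```

{"api": "carry_out", "payload": {
  "commands": [
    [[0,-0.001,0.015],0,1],
    [[0,0,0.009],0,1],
    [[0,0,0.005],0,1],
    [[0,0,0],0,1],
    [[0,0,0],0,1],
    [[0,0,0],0,0],
    [[0,0,0],0,0],
    [[0,0,0],0,0],
    [[0,0,0],0,0],
    [[0,0,0],0,0],
    [[0,0,0],0,0]
  ],
  "newtons": 50
}}

```text
time: 29.5
tool_pos: [0.5774, -0.0644, 0.0195]
tool_rot: [3.141, 0.0, 3.002]
contact_force: [-0.4, 0.7, 0.8]
opening: 0.06
grip_force: 49.9
```

```bash
python3 plan.py .578 -.0646 .10 -.14 .550 -.2158 .10 -.10
```

```text
t 29.5 pos [ 0.5774 -0.0644  0.0195] rot [3.141 0.    3.002] q [-0.24  0.7   1.61  0.    0.83 -1.67] F [-0.4  0.7  0.8] open 0.06 grip 49.9
turn 0.0 shift mm [ -0.7  -0.1 -80.5] n 2 each [ -0.3  -0.  -40.3]
turn -0.04 shift mm [  12.8 -153.2   -0. ] n 4 each [  3.2 -38.3  -0. ]
```

{"api": "carry_out", "payload": {
  "commands": [
    [[0,0,-0.006],0,0],
    [[0,0,-0.02],0,0],
    [[0,0,-0.03],0,0],
    [[0,0,-0.025],0,0],
    [[0,0,0],-0.04,0],
    [[0.0026,-0.0306,0],0,0],
    [[0.0026,-0.0306,0],0,0],
    [[0.0026,-0.0306,0],0,0],
    [[0.0026,-0.0306,0],0,0],
    [[0.0026,-0.0306,0],0,0],
    [[0,0,0.015],0,0],
    [[0,0,0.01],0,0],
    [[0,0,0],0,0],
    [[0,0,0],0,0],
    [[0,0,0],0,0]
  ]
}}

```text
time: 31.38
tool_pos: [0.5496, -0.2151, 0.0759]
tool_rot: [-3.141, 0.001, 3.043]
contact_force: [0.7, -0.3, -6.1]
opening: 0.0595
grip_force: 49.9
```

```bash
python3 plan.py .550 -.2158 .0415 -.10; python3 - <<'E'
from f2 import *
pics=[robot.read_camera('top'),robot.read_camera('scene')]
s=robot.observe(); x,y,z=s['tool_pos']
b=[corners([x,y,s['tool_rot'][2]],.2,.06,z-.0195,z+.0055)]
P=[.5501,-.2158,-.10]
b+=[corners(P,.02,.062,0,.032,s*.117) for s in(-1,1)]
overlay(pics,b,'o6.png',[(280,140,390,250),(190,160,300,270)])
E
```

```text
t 31.38 pos [ 0.5496 -0.2151  0.0759] rot [-3.141e+00  1.000e-03  3.043e+00] q [-0.5   0.63  1.54  0.    0.96 -1.97] F [ 0.7 -0.3 -6.1] open 0.0595 grip 49.9
turn 0.001 shift mm [-0.5 -0.7 34.4] n 1 each [-0.5 -0.7 34.4]
```

View pics/o6.png

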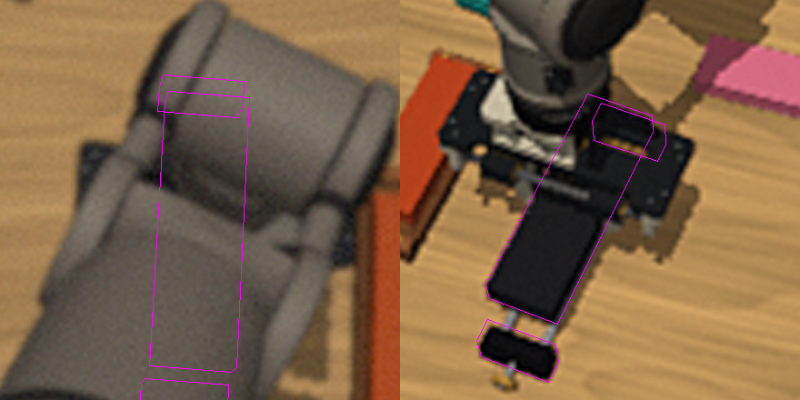

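The held grey stone matches the predicted outline (its end at 522,305 in the crop), and the jaw outline fits at (517,350). Lowering.

{"api": "carry_out", "payload": {
  "commands": [
    [[-0.0005,-0.0007,0.014],0,0],
    [[0,0,0.01],0,0],
    [[0,0,0.005],0,0],
    [[0,0,0],0,0],
    [[0,0,0],0,0]
  ]
}}

```text
time: 32.1
tool_pos: [0.5498, -0.2163, 0.0466]
tool_rot: [-3.141, 0.001, 3.042]
contact_force: [-0.4, 0.4, -5.3]
opening: 0.0598
grip_force: 49.9
```

```bash
python3 plan.py .550 -.2158 .0415 -.10
```

```text
t 32.1 pos [ 0.5498 -0.2163  0.0466] rot [-3.141e+00  1.000e-03  3.042e+00] q [-0.5   0.67  1.56  0.    0.91 -1.98] F [-0.4  0.4 -5.3] open 0.0598 grip 49.9
turn 0.0 shift mm [-0.2  0.5  5.1] n 1 each [-0.2  0.5  5.1]
```

{"api": "carry_out", "payload": {
  "commands": [
    [[0,0,0.003],0,0],
    [[0,0,0.001],0,0],
    [[0,0,0.001],0,0],
    [[0,0,0.0005],0,0],
    [[0,0,0],0,0],
    [[0,0,0],0,0]
  ]
}}

```text
time: 32.85
tool_pos: [0.5496, -0.2162, 0.0415]
tool_rot: [-3.142, 0.0, 3.042]
contact_force: [-3.5, 2.2, 4.9]
opening: 0.0597
grip_force: 49.9
```

{"api": "carry_out", "payload": {
  "commands": [
    [[0,0,0],0,0.9],
    [[0,0,0],0,0.9],
    [[0,0,0],0,0.9],
    [[0,0,-0.01],0,0.9],
    [[0,0,-0.03],0,0.9],
    [[0,0,-0.04],0,1],
    [[0,0,-0.04],0,1],
    [[0.03,0.05,-0.02],0,1],
    [[0.03,0.05,-0.02],0,1],
    [[0.03,0.05,-0.02],0,1],
    [[0,0.055,-0.02],0,1],
    [[0,0.055,0],0,1],
    [[0,0.055,0],0,1],
    [[0,0.055,0],0,1],
    [[0.03,0.05,0],0,1],
    [[0.03,0.05,0],0,1],
    [[0.04,0.04,0],0,1],
    [[0.04,0.04,0],0,1],
    [[0.04,0.04,0],0,1],
    [[0,0,0],0,1],
    [[0,0,0],0,1]
  ]
}}

```text
invalid input
```

21 rows is one too many; I'll drop the last.

{"api": "carry_out", "payload": {
  "commands": [
    [[0,0,0],0,0.9],
    [[0,0,0],0,0.9],
    [[0,0,0],0,0.9],
    [[0,0,-0.01],0,0.9],
    [[0,0,-0.03],0,0.9],
    [[0,0,-0.04],0,1],
    [[0,0,-0.04],0,1],
    [[0.03,0.05,-0.02],0,1],
    [[0.03,0.05,-0.02],0,1],
    [[0.03,0.05,-0.02],0,1],
    [[0,0.055,-0.02],0,1],
    [[0,0.055,0],0,1],
    [[0,0.055,0],0,1],
    [[0,0.055,0],0,1],
    [[0.03,0.05,0],0,1],
    [[0.03,0.05,0],0,1],
    [[0.04,0.04,0],0,1],
    [[0.04,0.04,0],0,1],
    [[0.04,0.04,0],0,1],
    [[0,0,0],0,1]
  ]
}}

```text
time: 35.35
tool_pos: [0.3371, 0.4002, 0.2417]
tool_rot: [3.14, 0.0, 3.047]
contact_force: [0.6, -0.3, -0.3]
opening: 0.0919
grip_force: 0.0
```

```bash
python3 - <<'E'
from f2 import *
pics=[robot.read_camera('top'),robot.read_camera('scene')]
stone('coarse_stone',.022,[.55,-.216,-.1],pics)
stone('fine_stone',.016,[.571,.22,.03],pics);stone('medium_stone',.020,[.5,-.373,-.09],pics);stone('dressing_stone',.003,[.541,.0755,-.152],pics)
v=[cv2.resize(p['pixels'][r[1]:r[3],r[0]:r[2]],(800,300),interpolation=cv2.INTER_CUBIC) for p,r in zip(pics,[(140,150,430,259),(160,160,440,300)])]
cv2.imwrite('pics/end.png',np.vstack(v)[...,::-1])
# bystanders: change since the start
for n,f in(('top.npy',pics[0]),('scene.npy',pics[1])):
    o=np.load(n,allow_pickle=True).item(); d=cv2.GaussianBlur(cv2.absdiff(o['pixels'],f['pixels']),(0,0),1.5).max(2)
    for nm,X in(('plane',[.535,.352,.03]),('bottle',[.745,-.07,.05])):
        u,w=proj(o,[X])[0].astype(int); print(n,nm,u,w,d[w-25:w+25,u-12:u+12].max())
E
```

```text
coarse_stone [ 0.5506 -0.215  -0.1199] px 549.4 area [1781, 1296] [ 0.556 -0.214 -0.117] [ 0.548 -0.215 -0.124]
fine_stone [0.5691 0.2217 0.0167] px 274.5 area [781, 626] [0.571 0.222 0.034] [ 0.561  0.22  -0.007]
medium_stone [ 0.4996 -0.3748 -0.0737] px 267.2 area [1242, 760] [ 0.501 -0.375 -0.103] [ 0.493 -0.375 -0.076]
dressing_stone [ 0.5406  0.0748 -0.169 ] px 41.2 area [299, 226] [ 0.541  0.075 -0.181] [ 0.54   0.075 -0.158]
top.npy plane 125 216 6
top.npy bottle 278 136 19
scene.npy plane 422 264 3
scene.npy bottle 265 289 159
```

View pics/end.png

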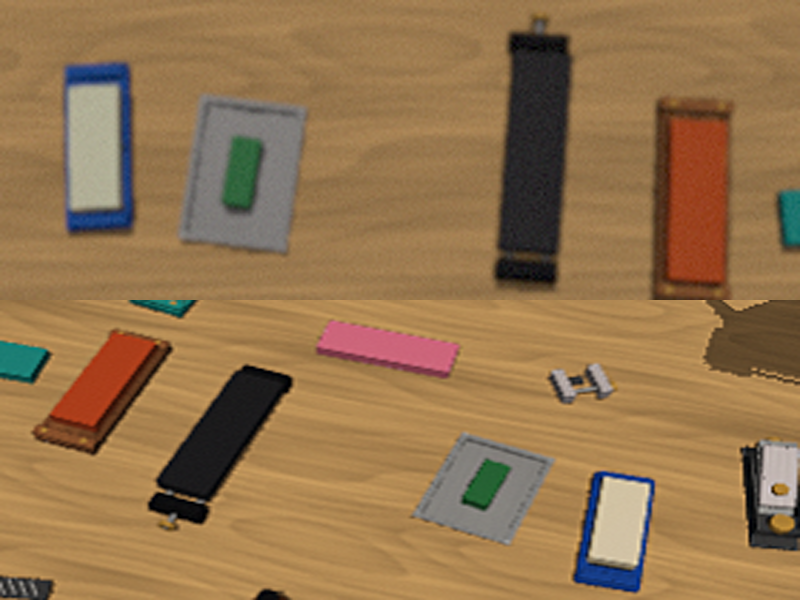

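All four stones lie in their places: cream in the blue holder (top crop 95,147), green in the tray (242,173), grey between the jaws (535,150), orange on bamboo (697,200). The plane is unchanged.

```bash
python3 -c "
from cell import robot
print(robot.hand_in())"
```

```text
the job is handed in; nothing more can be done
None
```

I placed all four stones in their own holders in the order asked and handed the job in at about 35 s. The final pictures show each one in its bed and the block plane unmoved. The arm was never near the oil bottle, but my picture check on the bottle was inconclusive.

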